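# Stand the pointed plaster casting on the banding wheel

## Robot

A 6-joint arm with a two-finger parallel gripper is mounted at the origin on the work surface. World frame = base frame: x ahead of the robot, y to its left, z up, the work surface at z = 0. Lengths are in m, angles in rad, forces in N, time in s.
With the tool pointing down it reaches from about 0.375 to 0.9 m from the base axis. Payload 3.1 kg.
Tool frame: the origin (TCP) lies between the finger pads; the fingertips stand 17 mm ahead of it and the grasp point (between the pads) lies 2 mm behind it (robot.nose_length is the distance from the TCP to the fingertips, in m); z points along the fingers, y is the line along which they close (so a half turn about z gives the same grasp; the last joint's range is limited). The gripper opens to 87 mm and grips with 3 to 60 N. Pads are 19 mm wide; open, the fingers measure 117 mm over their backs; the gripper's body (75 mm by 190 mm) begins 51 mm behind the grasp point.
Start: joints at [-1.365, 0.527, 1.433, -0, 1.181, -0.178], TCP at [0.235, -0.579, 0.24] pointing down, gripper open.
Joint ranges: [-3.08, 3.08], [-0.75, 2.2], [0.22, 2.44], [-1.43, 4.57], [0, 2.65], [-2.85, 2.85]. Speed limits (rad/s): [2.79, 2.79, 3.14, 3.14, 3.14, 3.14].

## Interface

Orientations are given as a unit quaternion [x, y, z, w].
In Python, from rig import robot, cams gives the robot as it stands.
- The arm moves only by the shell command python3 -m pendant 'ROWS' [FORCE]. ROWS is JSON, a list of rows, each an object with "jaw": the opening, from 0 (shut) to 1 (fully open); "linear": the shift along the tool's x, y, z in cm, a list of three; "twist": the turn about the tool's z in degrees. A call has 1 to 12 rows; each row shifts and turns the commanded pose from where the row before left it, along the tool's axes as they then stand; what a row does not reach is not made up. A row lasts 1/12 s, in which the tool goes at most 41.7 mm and 7.16 degrees, less where a joint would pass 70% of its speed; a pose out of reach is approached as far as the arm can. A call is refused whole if a number of a shift passes 4.17 or a number of a turn 7.16, either way. A call with a gripper value outside its range is refused whole. The fingers move at their own pace and stop on an object; FORCE is the grip in N (left out, the last holds). Time passes only in rows, so rows that do not move let the fingers close. It gives the time, the measured TCP pose, the force, the opening and the grip force at its end, in the units of the state.
- robot.get_obs(): the state, without advancing time (a new reading comes with each control period).
- cams.camera(name): name is "side" or "top"; returns a dict with "color" (480x640x3 uint8, blue, green, red), "depth" (480x640 float32, m along the optical axis (not along the pixel's ray), 0 where there is no reading), "fov_y" (degrees; the focal length in pixels is half the picture's height over the tangent of half this angle, whatever the lens; pixels are square), "cx", "cy" (the principal point, pixels), "k1" (the pictures are not rectified: a ray, as slopes to the right and down, at radius r is drawn at 1 + k1 r^2 times it, then the intrinsics apply), "view" (4x4, takes a point from world to camera coordinates). Camera axes: x right, y down, z forward; pixel columns grow to the right and rows downward; lengths in m; the calibration is good to about 2 mm. A picture is of the moment at which its call begins.
- robot.hand_in(): hands the job in; it is judged then, once.
The state is a dict: "time": time; "q": joint angles; "joint_velocities": joint speeds; "joint_torque": joint torques, N m; "position": TCP position; "tool_rot": TCP orientation; "ft_force": force on the tool from outside, world axes, zero at the start; "moment": the same for the moment, N m; "grip_width": finger opening in m; "grip_force": force on a finger pad.
Only numpy, scipy, OpenCV 4.12 (cv2) and the standard library are available. Lean on these libraries where they do the work, as an engineer would, in place of code of your own. Each camera call takes 0.05 s, during which the arm holds its last target. There are 200 camera calls.

## Task

Take the pointed plaster casting out of the wooden drying rack and stand it upright on its foot in the middle of the round banding wheel, setting it down without dropping it. Let go and keep your hand off it for two seconds to see that it stands without wobbling. Leave the other two castings as they are in the rack.

Things in the scene. Friction and masses are not known exactly. Their poses are not given: they have to be found in the camera images.
- spire_mid (a point): The casting to stand up: off-white plaster, round, tallest of three, pointed top. 180 mm high, about 0.16 kg. Foot 44 mm wide, 12 mm thick, then narrowing; straight shaft 28 mm thick from 42 to 140 mm up, then a cone. Point: on its axis, 90 mm above the foot's underside; z runs from foot to tip. It starts leaning 25 degrees from vertical, tip towards the robot, in any of the rack's three places.
- wheel_top (a point): Centre of the top face of the banding wheel, a low fixed turntable of dark steel that does not turn: flat round top 140 mm in diameter, 40 mm above the table, with one thin bright ring 110 mm in diameter. z is up.
- ball_mid (a point): Bystander in the rack: casting with a ball (42 mm) on top, same foot and shaft, 140 mm high. Point: on its axis 70 mm up; z from foot to top. The rack is fixed dark wood with three places 95 mm apart in a row: a tilted ledge and stop for the foot, and a notched rail behind the shaft, 55 to 71 mm up it; the shaft above is free, with room for a finger on either side along the row.
- column_mid (a point): Bystander in the rack: casting with a flat disc (44 mm) on top, same foot and shaft, 130 mm high. Point: on its axis 65 mm up; z from foot to top. The rack's notches (33 mm) are narrower than a casting's foot, so a casting comes out by lifting it straight up, 120 mm to be clear, and not along its own leaning axis.
Not all that is in view belongs to the job. Several things look just like the part that bears wheel_top: the one meant starts farthest to the robot's right.

How it is judged:
On the way:
1. the pointed casting stands upright and still in the middle of the wheel, with the hand off it, for a second (angle between spire_mid's own z axis and vertical below 0.17 rad and horizontal distance between spire_mid and wheel_top below 0.025 m and z of spire_mid in the frame of wheel_top between 0.08 and 0.1 m and contact force between spire and the fingers below 0.05 N and linear speed of spire below 0.02 m/s and angular speed of spire below 0.15 rad/s), for 1 s.
At the end, for the whole second after the job is handed in: The pointed casting stands on its foot on the wheel, point up, within 10 degrees of vertical and with its axis within 25 mm of the wheel's centre, released and at rest; the other two castings are within 25 mm of where they were in the rack (angle between spire_mid's own z axis and vertical below 0.17 rad and horizontal distance between spire_mid and wheel_top below 0.025 m and z of spire_mid in the frame of wheel_top between 0.08 and 0.1 m and linear speed of spire below 0.02 m/s and angular speed of spire below 0.15 rad/s and distance of each of ball_mid, column_mid from where it was at the start of the episode below 0.025 m); the robot touches nothing.
It fails at once if the pointed casting is dropped (falls free by more than about 10 mm) (contact force between spire and the fingers below 0.02 N and linear speed of spire above 0.45 m/s).
It fails at once if another casting is taken from its place in the rack (moved more than 40 mm) (distance of any of ball_mid, column_mid from where it was at the start of the episode above 0.04 m).
It also fails if it takes over 48 s, if anything falls off the work surface, if the arm or the gripper's body presses on something with over 40 N, if the wrist force passes 120 N, or if a joint passes its speed limit or range.

## Working session

There is one attempt and no reset: what is moved stays moved. The work goes in short steps, Python scripts to look and compute and a shell command to move; the robot and the scene stay as the last step left them, time stands still between calls to the robot, and variables do not carry over. Pictures are saved under pics/ and viewed, at most 10 in all, crops included, and the job is handed in when it is done.

```bash
mkdir -p pics; ls; cat > h.py <<'E'
import numpy as np, cv2
from rig import robot, cams
def cam(n):
    c=cams.camera(n); c['f']=240/np.tan(np.radians(c['fov_y'])/2); return c
def pts(c):
    """world point of every pixel from depth"""
    v,u=np.mgrid[0:480,0:640].astype(np.float32)
    K=np.array([[c['f'],0,c['cx']],[0,c['f'],c['cy']],[0,0,1.]])
    n=cv2.undistortPoints(np.stack([u.ravel(),v.ravel()],1)[:,None].astype(np.float64),K,np.array([c['k1'],0,0,0.]))[:,0]
    d=c['depth'].ravel()
    P=np.c_[n*d[:,None],d]
    T=np.linalg.inv(c['view'])
    return (P@T[:3,:3].T+T[:3,3]).reshape(480,640,3)
E
python3 - <<'E'
from h import *
a=cam('side');b=cam('top')
cv2.imwrite('pics/side.png',a['color']);cv2.imwrite('pics/top.png',b['color'])
for c in(a,b): print(c['f'],c['k1'],np.linalg.inv(c['view'])[:3].round(3).tolist())
o=robot.get_obs();print(o)
E
```

```text
pics
618.2542043636915 -0.12097993302323569 [[-0.939, -0.241, 0.244, 0.264], [-0.343, 0.691, -0.636, 0.624], [-0.015, -0.681, -0.732, 0.809]]
580.6445857121628 0.05549701039981419 [[-0.016, -0.998, 0.066, 0.438], [-1.0, 0.015, -0.01, -0.013], [0.008, -0.066, -0.998, 0.995]]
{'time': 0.1, 'q': array([-1.36449220e+00,  5.28363804e-01,  1.43378518e+00, -2.21487105e-05,
        1.18144318e+00, -1.78549595e-01]), 'joint_velocities': array([ 0.0006879 , -0.00283786, -0.00524403,  0.00067249,  0.00119576,
        0.00146475]), 'joint_torque': array([-3.13159717e-04, -4.40984416e+01, -1.77151269e+01,  6.33742078e-02,
        5.34102169e-02, -4.53108680e-05]), 'position': array([ 0.23449835, -0.57864403,  0.23867175]), 'tool_rot': array([ 9.81541713e-01,  1.91245563e-01, -2.41137410e-05, -9.99518327e-04]), 'ft_force': array([ 0.96435244,  0.0064434 , -0.03556749]), 'moment': array([0.02956217, 0.00323553, 0.00846518]), 'grip_force': 0.0, 'grip_width': 0.08688709475080901}
```

View pics/side.png

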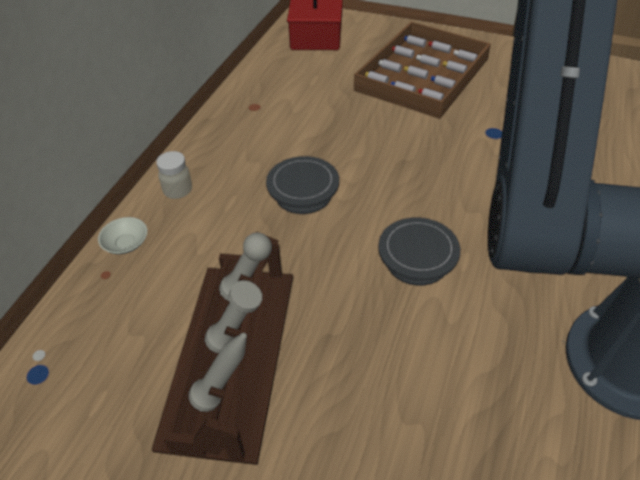

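View pics/top.png

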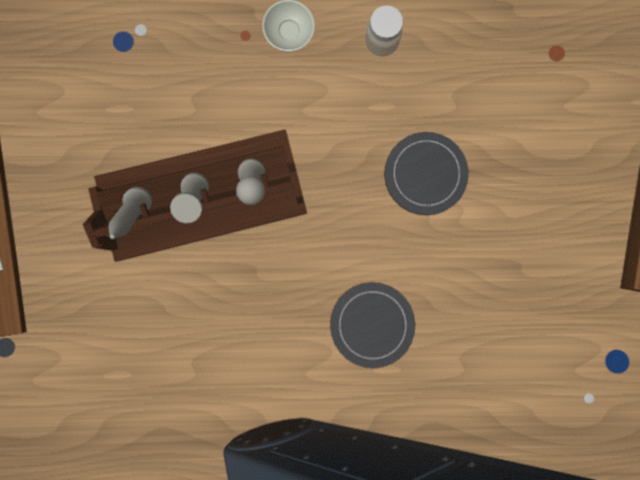

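The side view shows the rack at left with the spire at (220,370), the disc-topped casting at (233,315) and the ball-topped one at (247,265). Two identical wheels sit at (303,182) and (419,248). In the top view the spire runs from its foot at (137,197) to its tip at (112,236), and the wheels are at (426,173) and (372,325).

Candidates for the wheel (top view): (426,173) and (372,325), with a third possibly hidden by the arm. Image right is −y, the robot's right, so I choose (426,173). Candidates for the spire: (125,215) pointed, (186,208) disc, (250,190) ball. I choose the pointed one.

```bash
cat > m.py <<'E'
from h import *
def line(X):
    m=X.mean(0);d=np.linalg.svd(X-m,full_matrices=False)[2][0];return m,d*np.sign(d[2])
if __name__=='__main__':
    t=cam('top');s=cam('side');Pt=pts(t);Ps=pts(s)
    def hsv(c):return cv2.cvtColor(c['color'],cv2.COLOR_BGR2HSV)
    # wheels: dark greyish, z near .04
    for n,c,P in(('top',t,Pt),('side',s,Ps)):
        h=hsv(c);m=((h[...,2]<90)&(abs(P[...,2]-.04)<.008)&(h[...,1]<90)).astype(np.uint8)
        k,l,st,ce=cv2.connectedComponentsWithStats(m)
        for i in range(1,k):
            if st[i,4]>800:
                q=P[l==i]; r=cv2.minEnclosingCircle(q[:,:2].astype(np.float32)); print(n,'wheel',ce[i].round(),np.median(q,0).round(4),np.round(r[0],4),round(r[1],4))
        w=((h[...,1]<60)&(h[...,2]>95)&(P[...,2]>.03)&(c['depth']>0)).astype(np.uint8)
        k,l,st,ce=cv2.connectedComponentsWithStats(w)
        for i in range(1,k):
            if st[i,4]>200:
                q=P[l==i]; print(n,'light',ce[i].round(),st[i,4],q.min(0).round(3),q.max(0).round(3),'top',q[q[:,2].argmax()].round(4))
                for z in np.arange(.03,.24,.02):
                    b=q[abs(q[:,2]-z)<.006]
                    if len(b)>5 and n=='side' or (len(b)>5 and i<9): print('   z%.2f'%z,len(b),b.mean(0).round(4))
    cv2.imwrite('pics/crop.png',np.hstack([cv2.resize(t['color'][150:270,80:310],None,fx=2,fy=2),cv2.resize(t['color'][120:240,370:490],None,fx=2,fy=2)]))
E
python3 m.py
```

```text
top wheel [425. 174.] [ 0.6134 -0.1813  0.0404] [ 0.6186 -0.185 ] 0.0694
top wheel [426. 173.] [ 0.6187 -0.1852  0.0409] [ 0.6188 -0.1851] 0.0519
top wheel [372. 325.] [ 0.3698 -0.09    0.04  ] [ 0.3698 -0.0905] 0.0688
top wheel [372. 325.] [ 0.3692 -0.0907  0.0406] [ 0.3693 -0.091 ] 0.052
top light [384.  28.] 1263 [ 0.829 -0.148  0.03 ] [ 0.886 -0.09   0.08 ] top [ 0.8808 -0.1114  0.0795]
   z0.03 54 [ 0.8367 -0.1126  0.0334]
   z0.05 231 [ 0.8419 -0.115   0.0493]
   z0.07 546 [ 0.8569 -0.1185  0.074 ]
top light [426. 173.] 477 [ 0.563 -0.241  0.035] [ 0.674 -0.13   0.045] top [ 0.5963 -0.1356  0.0453]
top light [248. 182.] 858 [0.555 0.076 0.037] [0.642 0.131 0.177] top [0.5731 0.0914 0.1766]
top light [186. 200.] 1009 [0.53  0.163 0.035] [0.62  0.24  0.174] top [0.5677 0.1892 0.1737]
top light [124. 208.] 478 [0.505 0.269 0.031] [0.596 0.337 0.211] top [0.5074 0.27   0.2115]
top light [372. 325.] 516 [ 0.314 -0.146  0.034] [ 0.424 -0.036  0.045] top [ 0.3271 -0.1243  0.0449]
side wheel [302. 181.] [ 0.6138 -0.1762  0.0393] [ 0.616  -0.1824] 0.0715
side wheel [419. 248.] [ 0.3659 
[... 231 characters left out ...]
[ 1.5846 -0.6017  0.0697]
   z0.09 15 [ 1.5842 -0.5807  0.0884]
side light [172. 169.] 930 [ 0.827 -0.147  0.03 ] [ 0.884 -0.085  0.077] top [ 0.8758 -0.1087  0.0774]
   z0.03 61 [ 0.8436 -0.0972  0.0332]
   z0.05 192 [ 0.8458 -0.1018  0.0495]
   z0.07 474 [ 0.8553 -0.1137  0.0726]
side light [231. 320.] 4031 [0.501 0.037 0.044] [0.638 0.312 0.209] top [0.5052 0.2736 0.2093]
   z0.05 163 [0.5882 0.2433 0.0524]
   z0.07 437 [0.593  0.2261 0.0693]
   z0.09 149 [0.5865 0.208  0.0896]
   z0.11 241 [0.572  0.2052 0.1099]
   z0.13 250 [0.5631 0.2022 0.13  ]
   z0.15 290 [0.544  0.2015 0.1524]
   z0.17 680 [0.557  0.1673 0.1685]
   z0.19 130 [0.5145 0.2816 0.1896]
   z0.21 29 [0.5044 0.2741 0.2069]
```

View pics/crop.png

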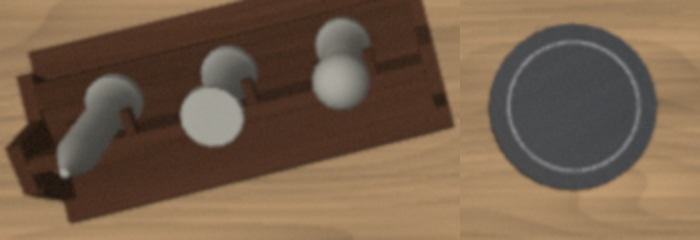

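The crop shows the spire with its tip at top-view (112,236), the disc and ball castings at (186,208) and (250,190), and the chosen wheel clear at (426,173). Its measured radius is 69 mm and its top is at z = 40 mm, both as specified. Next I fit the spire's axis as a 28 mm cylinder.

```bash
cat > ax.py <<'E'
from h import *
from scipy.optimize import least_squares
def shaft(box,d0=(-.41,-.1,.9),tip=(.506,.272,.211),rng=(.045,.135)):
    X=[]
    for n in('top','side'):
        c=cam(n);P=pts(c);h=cv2.cvtColor(c['color'],cv2.COLOR_BGR2HSV)
        m=(h[...,1]<75)&(h[...,2]>75)&(c['depth']>0)&np.all((P>box[0])&(P<box[1]),-1)
        X.append(P[m])
    print('pixels',[len(x) for x in X]); X=np.vstack(X)
    tip=np.array(tip);p=tip.copy();d=np.array(d0)/np.linalg.norm(d0)
    for _ in range(6):
        s=(X-tip)@d+.18; q=X[(s>rng[0])&(s<rng[1])]
        def f(v,q=q):
            e=np.array([v[2],v[3],1.]);e/=np.linalg.norm(e);w=q-[v[0],v[1],tip[2]]
            return np.linalg.norm(np.cross(w,e),axis=1)-.014
        r=least_squares(f,[p[0],p[1],d[0]/d[2],d[1]/d[2]],loss='soft_l1',f_scale=.003)
        d=np.array([*r.x[2:],1.]);d/=np.linalg.norm(d);p=np.array([*r.x[:2],tip[2]])
    return p,d,len(q),np.sqrt(np.mean(r.fun**2))
if __name__=='__main__':
    p,d,n,e=shaft(([.49,.24,.06],[.63,.36,.22]))
    print('axis at tip z',p.round(4),'dir',d.round(3),n,e,'lean',np.degrees(np.arccos(d[2])),'head',np.degrees(np.arctan2(d[1],d[0])))
    for s in(0,.09,.13,.134):print(s,(p+d*(s-.18)).round(4))
    c=cam('top');P=pts(c)
    for u,v in((186,208),(250,190)):
        b=P[v-7:v+8,u-7:u+8].reshape(-1,3);print(b.mean(0).round(4))
E
python3 ax.py
```

```text
pixels [801, 1531]
axis at tip z [0.5037 0.2718 0.211 ] dir [-0.41  -0.099  0.907] 985 0.0023112513607651828 lean 24.944490714913805 head -166.43377290110416
0 [0.5775 0.2896 0.0478]
0.09 [0.5406 0.2807 0.1294]
0.13 [0.5242 0.2768 0.1657]
0.134 [0.5226 0.2764 0.1693]
[0.549  0.1833 0.163 ]
[0.5718 0.0901 0.1753]
```

Fit: lean 24.9°, heading −166.4°, and the row direction from the neighbouring castings agrees. The foot is at z = 48 mm. Grasp at 134 mm up the axis, (0.5226, 0.2764, 0.169), so the tip clears the gripper body. Setting out.

```bash
python3 -m pendant '[{"jaw":1,"linear":[0,0,-3],"twist":4.2},{"jaw":1,"linear":[0,0,-3],"twist":4.2},{"jaw":0.7,"linear":[2.8,-2.4,0],"twist":0},{"jaw":0.7,"linear":[2.8,-2.4,0],"twist":0},{"jaw":0.7,"linear":[2.8,-2.4,0],"twist":0},{"jaw":0.7,"linear":[2.8,-2.4,0],"twist":0},{"jaw":0.7,"linear":[2.8,-2.4,0],"twist":0},{"jaw":0.7,"linear":[2.8,-2.4,0],"twist":0},{"jaw":0.7,"linear":[2.8,-2.4,0],"twist":0},{"jaw":0.7,"linear":[2.8,-2.4,0],"twist":0},{"jaw":0.7,"linear":[2.8,-2.4,0],"twist":0},{"jaw":0.7,"linear":[2.8,-2.4,0],"twist":0}]' 30
```

```text
time: 1.35
position: [0.4509, -0.2784, 0.2998]
tool_rot: [0.993, 0.119, 0.0, 0.0]
ft_force: [0.5, 0.9, 0.4]
grip_width: 0.0609
grip_force: 0.0
```

```bash
python3 -m pendant '[{"jaw":0.7,"linear":[1.4,-3.7,0],"twist":0},{"jaw":0.7,"linear":[1.4,-3.7,0],"twist":0},{"jaw":0.7,"linear":[1.4,-3.7,0],"twist":0},{"jaw":0.7,"linear":[1.4,-3.7,0],"twist":0},{"jaw":0.7,"linear":[1.4,-3.7,0],"twist":0},{"jaw":0.7,"linear":[1.4,-3.7,0],"twist":0},{"jaw":0.7,"linear":[1.4,-3.7,0],"twist":0},{"jaw":0.7,"linear":[1.4,-3.7,0],"twist":0},{"jaw":0.7,"linear":[1.4,-3.7,0],"twist":0},{"jaw":0.7,"linear":[1.4,-3.7,0],"twist":0},{"jaw":0.7,"linear":[1.4,-3.7,0],"twist":0},{"jaw":0.7,"linear":[0,0,0],"twist":0}]'
cat > go.py <<'E'
import sys
from h import *
from scipy.spatial.transform import Rotation as R
o=robot.get_obs();T=R.from_quat(o['tool_rot']);d=np.array([float(a) for a in sys.argv[1:4]])-o['position']
m=T.as_matrix();print('t',round(o['time'],2),'pos',o['position'].round(4),'heading',np.degrees(np.arctan2(m[1,0],m[0,0])).round(2),'tool cm',(100*m.T@d).round(2))
E
python3 go.py .5226 .2764 .167
```

```text
time: 2.35
position: [0.5038, 0.1582, 0.2998]
tool_rot: [0.993, 0.122, 0.001, -0.002]
ft_force: [0.6, -0.6, -0.5]
grip_width: 0.061
grip_force: 0.0
t 2.35 pos [0.5038 0.1582 0.2998] heading 14.03 tool cm [  4.65 -10.97  13.33]
```

```bash
python3 -m pendant '[{"jaw":0.65,"linear":[1.5,-3.6,0],"twist":0.4},{"jaw":0.65,"linear":[1.5,-3.6,0],"twist":0},{"jaw":0.65,"linear":[1.6,-3.6,0],"twist":0},{"jaw":0.65,"linear":[0,0,0],"twist":0},{"jaw":0.65,"linear":[0,0,0],"twist":0}]'
python3 go.py .5226 .2764 .167
python3 - <<'E'
from h import *
t=cam('top');s=cam('side')
cv2.imwrite('pics/p2.png',np.hstack([cv2.resize(t['color'],(400,300)),cv2.resize(s['color'],(400,300))]))
E
```

```text
time: 2.77
position: [0.5234, 0.2689, 0.2992]
tool_rot: [0.993, 0.117, -0.0, 0.0]
ft_force: [0.3, -0.2, -0.3]
grip_width: 0.0563
grip_force: 0.0
t 2.77 pos [0.5234 0.2689 0.2992] heading 13.44 tool cm [ 0.1  -0.75 13.22]
```

View pics/p2.png

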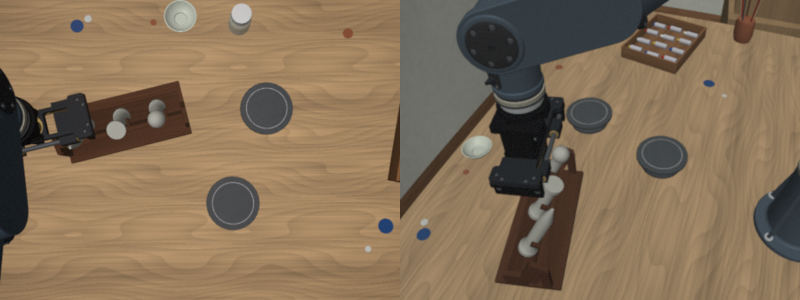

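With the arm out of the way, only the two wheels exist, so the choice stands (the far-right one). The gripper is above the spire and aligned with the row. Descend and grip.

```bash
python3 -m pendant '[{"jaw":0.62,"linear":[0.1,-0.7,1],"twist":0},{"jaw":0.62,"linear":[0,0,3],"twist":0},{"jaw":0.62,"linear":[0,0,3],"twist":0},{"jaw":0.62,"linear":[0,0,2.5],"twist":0},{"jaw":0.62,"linear":[0,0,2],"twist":0},{"jaw":0.62,"linear":[0,0,1],"twist":0},{"jaw":0.62,"linear":[0,0,0.7],"twist":0},{"jaw":0.62,"linear":[0,0,0],"twist":0},{"jaw":0.62,"linear":[0,0,0],"twist":0}]'
python3 go.py .5226 .2764 .167
```

```text
time: 3.62
position: [0.5234, 0.2744, 0.1681]
tool_rot: [0.993, 0.115, 0.001, -0.0]
ft_force: [-0.4, -0.5, 0.2]
grip_width: 0.0541
grip_force: 0.0
t 3.62 pos [0.5234 0.2744 0.1681] heading 13.21 tool cm [-0.04 -0.21  0.11]
```

```bash
python3 -m pendant '[{"jaw":0.5,"linear":[0,-0.2,0.1],"twist":0},{"jaw":0.4,"linear":[0,0,0],"twist":0},{"jaw":0.2,"linear":[0,0,0],"twist":0},{"jaw":0.2,"linear":[0,0,0],"twist":0},{"jaw":0.2,"linear":[0,0,0],"twist":0},{"jaw":0.2,"linear":[0,0,0],"twist":0},{"jaw":0.2,"linear":[0,0,0],"twist":0}]' 30
python3 go.py .5226 .2764 .167
```

```text
time: 4.2
position: [0.5225, 0.2768, 0.167]
tool_rot: [0.993, 0.115, 0.0, -0.0]
ft_force: [-0.3, 0.9, 2.6]
grip_width: 0.0271
grip_force: 30.0
t 4.2 pos [0.5225 0.2768 0.167 ] heading 13.25 tool cm [0.   0.04 0.  ]
```

Gripped at 27 mm on the shaft. Lift straight up.

```bash
python3 -m pendant '[{"jaw":0.2,"linear":[0,0,-0.5],"twist":0},{"jaw":0.2,"linear":[0,0,-1],"twist":0},{"jaw":0.2,"linear":[0,0,-1.5],"twist":0},{"jaw":0.2,"linear":[0,0,-2],"twist":0},{"jaw":0.2,"linear":[0,0,-2],"twist":0},{"jaw":0.2,"linear":[0,0,-2],"twist":0},{"jaw":0.2,"linear":[0,0,-2],"twist":0},{"jaw":0.2,"linear":[0,0,-2],"twist":0},{"jaw":0.2,"linear":[0,0,-2],"twist":0},{"jaw":0.2,"linear":[0,0,-2],"twist":0},{"jaw":0.2,"linear":[0,0,-1],"twist":0},{"jaw":0.2,"linear":[0,0,0],"twist":0}]' 30
python3 - <<'E'
from h import *
o=robot.get_obs();p=o['position'];print(p.round(4),o['grip_width'])
s=cam('side');t=cam('top')
cv2.imwrite('pics/p3.png',np.hstack([cv2.resize(t['color'],(400,300)),cv2.resize(s['color'],(400,300))]))
E
```

```text
time: 5.2
position: [0.5235, 0.2769, 0.3497]
tool_rot: [0.993, 0.115, 0.003, -0.001]
ft_force: [0.7, 0.4, -1.7]
grip_width: 0.0272
grip_force: 30.0
[0.5235 0.2769 0.3497] 0.02720435690698566
```

View pics/p3.png

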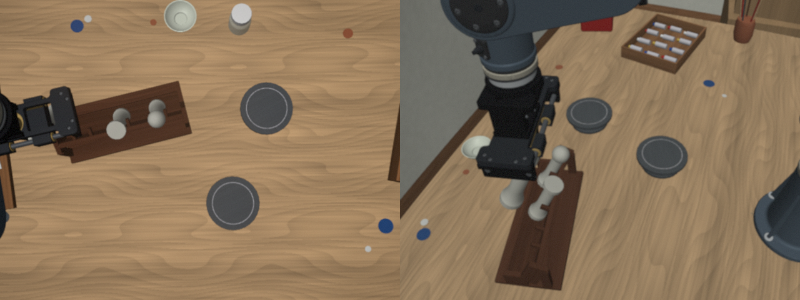

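Held with its lean, clear of the rack; the other two castings look unmoved at (118,125) and (157,112) in the half-size top view. Carry it over to the wheel.

```bash
python3 -m pendant '[{"jaw":0.2,"linear":[-0.2,1.5,0],"twist":0},{"jaw":0.2,"linear":[-0.4,2.5,0],"twist":0},{"jaw":0.2,"linear":[-0.5,3,0],"twist":0},{"jaw":0.2,"linear":[-0.5,3,0],"twist":0},{"jaw":0.2,"linear":[-0.5,3,0],"twist":0},{"jaw":0.2,"linear":[-0.5,3,0],"twist":0},{"jaw":0.2,"linear":[-0.5,3,0],"twist":0},{"jaw":0.2,"linear":[-0.5,3,0],"twist":0},{"jaw":0.2,"linear":[-0.5,3,0],"twist":0},{"jaw":0.2,"linear":[-0.5,3,0],"twist":0},{"jaw":0.2,"linear":[-0.5,3,0],"twist":0},{"jaw":0.2,"linear":[-0.5,3,0],"twist":0}]'
python3 -m pendant '[{"jaw":0.2,"linear":[-0.5,3,0],"twist":0},{"jaw":0.2,"linear":[-0.5,3,0],"twist":0},{"jaw":0.2,"linear":[-0.5,3,0],"twist":0},{"jaw":0.2,"linear":[-0.4,2.5,0],"twist":0},{"jaw":0.2,"linear":[-0.2,1.5,0],"twist":0},{"jaw":0.2,"linear":[0,0,0],"twist":0},{"jaw":0.2,"linear":[0,0,0],"twist":0},{"jaw":0.2,"linear":[0,0,0],"twist":0}]'
cat > look.py <<'E'
from ax import *
o=robot.get_obs();g=o['position']+[0,0,.002];p,d,n,e=shaft(([.5,-.3,.05],[.72,-.08,.34]),tip=g,rng=(.06,.165))
print('axis at grasp',p.round(4),'dir',d.round(3),n,round(e,4),'lean',np.degrees(np.arccos(d[2])),'head',np.degrees(np.arctan2(d[1],d[0])))
E
python3 look.py; python3 go.py .561 -.1975 .18
```

```text
time: 6.3
position: [0.5446, -0.0684, 0.3445]
tool_rot: [0.993, 0.115, -0.002, -0.001]
ft_force: [1.0, -0.6, -1.0]
grip_width: 0.0273
grip_force: 30.0
time: 6.97
position: [0.5546, -0.1971, 0.3456]
tool_rot: [0.993, 0.116, -0.001, -0.001]
ft_force: [-0.5, 0.9, -2.2]
grip_width: 0.0273
grip_force: 30.0
pixels [89, 1208]
axis at grasp [ 0.5551 -0.1991  0.3476] dir [-0.395 -0.137  0.908] 972 0.0019 lean 24.704014513429165 head -160.91477161349016
t 7.07 pos [ 0.5549 -0.1969  0.3463] heading 13.35 tool cm [ 0.59  0.22 16.63]
```

```bash
python3 -m pendant '[{"jaw":0.2,"linear":[0.3,0.1,1.5],"twist":0},{"jaw":0.2,"linear":[0.3,0.1,2.5],"twist":0},{"jaw":0.2,"linear":[0,0,3],"twist":0},{"jaw":0.2,"linear":[0,0,3],"twist":0},{"jaw":0.2,"linear":[0,0,2.5],"twist":0},{"jaw":0.2,"linear":[0,0,2],"twist":0},{"jaw":0.2,"linear":[0,0,1.2],"twist":0},{"jaw":0.2,"linear":[0,0,0.5],"twist":0},{"jaw":0.2,"linear":[0,0,0],"twist":0},{"jaw":0.2,"linear":[0,0,0],"twist":0}]'
python3 look.py; python3 go.py .561 -.1975 .1687
python3 - <<'E'
from h import *
s=cam('side');cv2.imwrite('pics/p4.png',cv2.resize(s['color'][90:260,180:420],None,fx=3,fy=3))
E
```

```text
time: 7.9
position: [0.562, -0.1986, 0.1852]
tool_rot: [0.993, 0.116, 0.0, 0.0]
ft_force: [-0.3, 0.1, -1.6]
grip_width: 0.0274
grip_force: 30.0
pixels [771, 963]
axis at grasp [ 0.5616 -0.2005  0.1872] dir [-0.412 -0.134  0.901] 764 0.002 lean 25.689883475501187 head -162.031077087678
t 8.0 pos [ 0.5624 -0.1992  0.186 ] heading 13.28 tool cm [-0.1  -0.21  1.73]
```

View pics/p4.png

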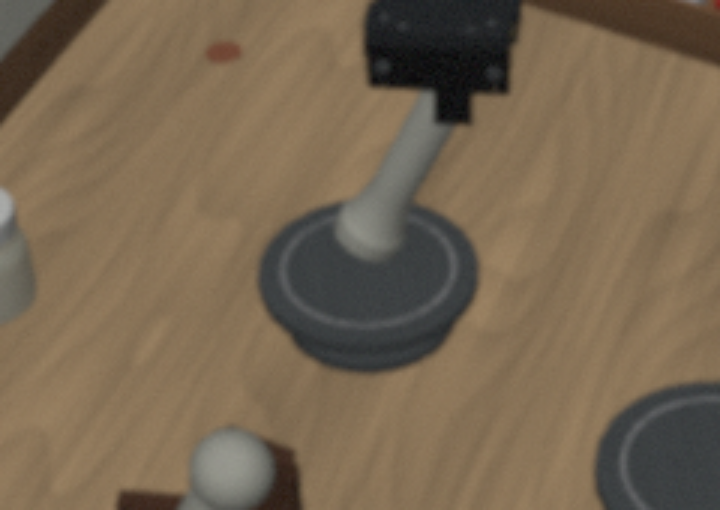

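The leaning foot (crop 370,230) hovers over the wheel's centre, about 17 mm up. Lower slowly and watch the force.

```bash
python3 -m pendant '[{"jaw":0.2,"linear":[-0.1,-0.2,0.7],"twist":0},{"jaw":0.2,"linear":[0,0,0.5],"twist":0},{"jaw":0.2,"linear":[0,0,0.1],"twist":0},{"jaw":0.2,"linear":[0,0,0.1],"twist":0},{"jaw":0.2,"linear":[0,0,0],"twist":0},{"jaw":0.2,"linear":[0,0,0],"twist":0}]'
python3 go.py .561 -.1975 .1687
```

```text
time: 8.55
position: [0.5598, -0.1973, 0.1708]
tool_rot: [0.993, 0.115, -0.0, -0.0]
ft_force: [-1.7, -0.0, 1.5]
grip_width: 0.0271
grip_force: 30.0
t 8.55 pos [ 0.5598 -0.1973  0.1708] heading 13.24 tool cm [0.11 0.05 0.21]
```

```bash
python3 -m pendant '[{"jaw":0.2,"linear":[0,0,0.1],"twist":0},{"jaw":0.2,"linear":[0,0,0.1],"twist":0},{"jaw":0.2,"linear":[0,0,0],"twist":0},{"jaw":0.2,"linear":[0,0,0],"twist":0}]'
python3 go.py .561 -.1975 .1687
```

```text
time: 8.88
position: [0.5599, -0.1976, 0.1705]
tool_rot: [0.993, 0.115, 0.0, 0.0]
ft_force: [-4.6, 0.9, 10.6]
grip_width: 0.0273
grip_force: 30.1
t 8.88 pos [ 0.5599 -0.1976  0.1705] heading 13.26 tool cm [0.11 0.02 0.18]
```

Contact, 10 N. Ease the grip so the casting can turn in the pads, and follow the arc halfway.

```bash
python3 -m pendant '[{"jaw":0.2,"linear":[0,0,0],"twist":0},{"jaw":0.2,"linear":[0,0,0],"twist":0},{"jaw":0.2,"linear":[0.5,0,-0.14],"twist":0},{"jaw":0.2,"linear":[0.6,0,-0.12],"twist":0},{"jaw":0.2,"linear":[0.6,0,-0.1],"twist":0},{"jaw":0.2,"linear":[0.6,0,-0.07],"twist":0},{"jaw":0.2,"linear":[0.6,0,-0.05],"twist":0},{"jaw":0.2,"linear":[0,0,0],"twist":0},{"jaw":0.2,"linear":[0,0,0],"twist":0}]' 8
python3 look.py;python3 go.py .618 -.184 .172
```

```text
time: 9.63
position: [0.5895, -0.1909, 0.1739]
tool_rot: [0.993, 0.116, 0.001, 0.001]
ft_force: [-1.2, -0.3, 5.8]
grip_width: 0.0277
grip_force: 8.0
pixels [1575, 857]
axis at grasp [ 0.5916 -0.1917  0.1759] dir [-0.177 -0.079  0.981] 700 0.0019 lean 11.162644052207376 head -155.9364549778101
t 9.73 pos [ 0.5892 -0.191   0.1739] heading 13.26 tool cm [ 2.96 -0.02  0.19]
```

```bash
python3 -m pendant '[{"jaw":0.2,"linear":[0.55,0,-0.02],"twist":0},{"jaw":0.2,"linear":[0.55,0,0],"twist":0},{"jaw":0.2,"linear":[0.55,0,0.03],"twist":0},{"jaw":0.2,"linear":[0.5,0,0.05],"twist":0},{"jaw":0.2,"linear":[0.4,0,0.06],"twist":0},{"jaw":0.2,"linear":[0,0,0],"twist":0},{"jaw":0.2,"linear":[0,0,0],"twist":0}]' 8
python3 look.py;python3 go.py .618 -.184 .172
python3 - <<'E'
from h import *
s=cam('side');cv2.imwrite('pics/p5.png',cv2.resize(s['color'][90:260,180:420],None,fx=3,fy=3))
E
```

```text
time: 10.32
position: [0.6133, -0.1849, 0.172]
tool_rot: [0.993, 0.116, -0.0, 0.0]
ft_force: [-0.5, -0.6, 3.4]
grip_width: 0.0278
grip_force: 8.0
pixels [1360, 827]
axis at grasp [ 0.6171 -0.1865  0.174 ] dir [ 0.012 -0.043  0.999] 691 0.0021 lean 2.5775606685206136 head -74.556154554396
t 10.42 pos [ 0.6132 -0.185   0.172 ] heading 13.25 tool cm [0.49 0.02 0.  ]
```

View pics/p5.png

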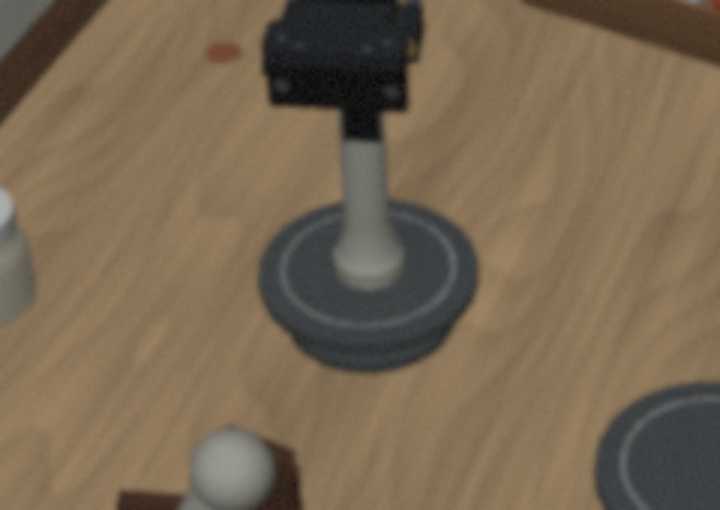

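Upright at the wheel's centre: the foot is at crop (368,262) inside the ring, tilt under 3°. Release gently and check before withdrawing.

```bash
python3 -m pendant '[{"jaw":0.3,"linear":[0,0,0],"twist":0},{"jaw":0.34,"linear":[0,0,0],"twist":0},{"jaw":0.38,"linear":[0,0,0],"twist":0},{"jaw":0.45,"linear":[0,0,0],"twist":0},{"jaw":0.55,"linear":[0,0,0],"twist":0},{"jaw":0.65,"linear":[0,0,0],"twist":0},{"jaw":0.75,"linear":[0,0,0],"twist":0},{"jaw":0.75,"linear":[0,0,0],"twist":0}]' 3
python3 look.py
```

```text
time: 11.13
position: [0.613, -0.1849, 0.172]
tool_rot: [0.993, 0.115, -0.0, -0.0]
ft_force: [-0.6, 0.8, 0.3]
grip_width: 0.0578
grip_force: 0.0
pixels [1416, 772]
axis at grasp [ 0.6174 -0.1867  0.174 ] dir [ 0.015 -0.048  0.999] 612 0.0032 lean 2.8610903685369675 head -72.48073176809964
```

```bash
python3 -m pendant '[{"jaw":0.8,"linear":[0,0,-0.5],"twist":0},{"jaw":0.8,"linear":[0,0,-1.5],"twist":0},{"jaw":0.8,"linear":[0,0,-2.5],"twist":0},{"jaw":0.8,"linear":[0,0,-3],"twist":0},{"jaw":0.8,"linear":[0,0,-3],"twist":0},{"jaw":0.8,"linear":[0,0,-3],"twist":0},{"jaw":0.8,"linear":[-3,0,0],"twist":0},{"jaw":0.8,"linear":[-3,0,0],"twist":0},{"jaw":0.8,"linear":[-3,0,0],"twist":0},{"jaw":0.8,"linear":[-3,0,0],"twist":0},{"jaw":0.8,"linear":[0,0,0],"twist":0},{"jaw":0.8,"linear":[0,0,0],"twist":0}]'
for i in 1 2; do python3 -m pendant '[{"jaw":0.8,"linear":[0,0,0],"twist":0},{"jaw":0.8,"linear":[0,0,0],"twist":0},{"jaw":0.8,"linear":[0,0,0],"twist":0},{"jaw":0.8,"linear":[0,0,0],"twist":0},{"jaw":0.8,"linear":[0,0,0],"twist":0},{"jaw":0.8,"linear":[0,0,0],"twist":0},{"jaw":0.8,"linear":[0,0,0],"twist":0},{"jaw":0.8,"linear":[0,0,0],"twist":0},{"jaw":0.8,"linear":[0,0,0],"twist":0},{"jaw":0.8,"linear":[0,0,0],"twist":0},{"jaw":0.8,"linear":[0,0,0],"twist":0},{"jaw":0.8,"linear":[0,0,0],"twist":0}]'; done
python3 - <<'E'
from ax import *
p,d,n,e=shaft(([.5,-.3,.05],[.72,-.08,.3]),tip=(.617,-.187,.22),d0=(0,0,1))
print('tip',p,'dir',d,n,e)
t=cam('top');s=cam('side');P=pts(t)
for u,v in((186,208),(250,190)): print(P[v-7:v+8,u-7:u+8].reshape(-1,3).mean(0).round(4))
cv2.imwrite('pics/p6.png',np.hstack([cv2.resize(t['color'],(400,300)),cv2.resize(s['color'],(400,300))]))
E
```

```text
time: 12.23
position: [0.4953, -0.2127, 0.308]
tool_rot: [0.993, 0.114, 0.0, 0.0]
ft_force: [0.8, 1.1, 0.2]
grip_width: 0.0695
grip_force: 0.0
time: 13.23
position: [0.4962, -0.2125, 0.3072]
tool_rot: [0.993, 0.115, 0.0, 0.0]
ft_force: [-0.2, 0.1, 0.1]
grip_width: 0.0699
grip_force: 0.0
time: 14.23
position: [0.4963, -0.2124, 0.3072]
tool_rot: [0.993, 0.115, 0.0, 0.0]
ft_force: [-0.8, -0.4, -0.1]
grip_width: 0.0695
grip_force: 0.0
pixels [914, 1211]
tip [ 0.61665365 -0.18564469  0.22      ] dir [-0.00589024 -0.01008201  0.99993183] 883 0.001498178244372688
[0.5486 0.1824 0.1667]
[0.5713 0.0897 0.1789]
```

View pics/p6.png

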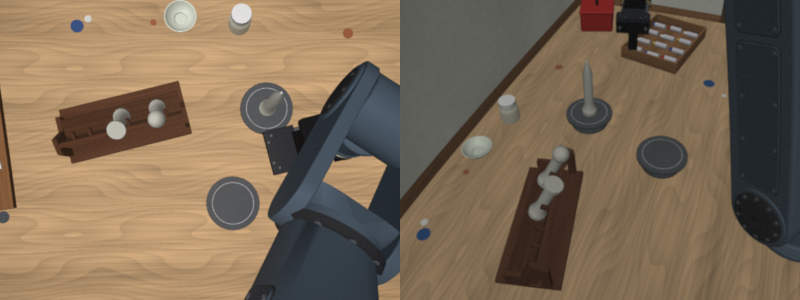

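The spire stands upright (tilt 0.7°) at the centre of the far-right wheel, at (588,95) in the picture. It has been untouched for over two seconds, and the other two castings are unmoved. Handing in.

```bash
python3 -c "
from rig import robot
print(robot.hand_in())"
```

```text
the job is handed in; nothing more can be done
None
```

The pointed casting stands upright (about 0.7° of tilt) within about 2 mm of the measured centre of the robot's-right wheel, released and still for over two seconds; the other two castings are unmoved in the rack and the job is handed in, though the hand-in gave no verdict.

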